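Clamp a pine offcut in the holding jig

ROBOT

A 6-joint arm with a two-finger parallel gripper is mounted at the origin on a cart in front of the work surface, level with it; the furniture and walls round the work are solid. World frame = base frame: x ahead of the robot, y to its left, z up, the work surface at z = 0. Lengths are in m, angles in rad, forces in N, time in s.
With the tool pointing down it reaches from about 0.225 to 0.875 m from the base axis. Payload 3.4 kg.
Tool frame: the origin (TCP) lies on the centre line of the jaws, within the pads' length; the fingertips stand 14 mm ahead of it and the grasp point (between the pads) lies 5 mm behind it; z points along the fingers, y is the line along which they close (so a half turn about z gives the same grasp; the last joint's range is limited). The gripper opens to 85 mm and grips with 20 to 120 N. Pads are 22 mm wide; open, the fingers measure 114 mm over their backs; the gripper's body (76 mm by 85 mm) begins 54 mm behind the grasp point. The pads swing forward as they close: fully open they stand 13 mm farther back than shut.
Start: joints at [-1.452, 0.276, 1.505, -0, 1.361, -0.121], TCP at [0.137, -0.559, 0.245] pointing down, gripper open.
Joint ranges: [-2.89, 2.89], [-0.75, 2.08], [0.22, 2.7], [-1.18, 4.32], [0.11, 2.71], [-2.7, 2.7]. Speed limits (rad/s): [2.57, 2.57, 3.14, 3.14, 3.14, 3.14].

INTERFACE

Orientations are given as a unit quaternion [w, x, y, z].
In Python, from rig import manip, eyes gives the robot as it stands.
- The arm moves only by the shell command python3 -m creep 'ROWS' [FORCE]. ROWS is JSON, a list of rows, each a list of 5 numbers: the opening, from 0 (shut) to 1 (fully open), then the shift along the tool's x, y, z normalised to -1 to 1, where 1 is 0.5 m, then the turn about the tool's z normalised to -1 to 1, where 1 is 360 degrees. In form: [[fingers, dx, dy, dz, spin], ...]. A call has 1 to 10 rows; each row is the pose to reach, as a shift and turn from the pose commanded when the call began, along the tool's axes at that moment, turning the shorter way round; what a row does not reach only later rows make up. A row lasts 1/10 s, in which the tool goes at most 50 mm and 8.59 degrees, less where a joint would pass 70% of its speed; a pose out of reach is approached as far as the arm can. A call with a number of a shift or a turn outside -1 to 1 is refused whole. A call with a gripper value outside its range is refused whole. The fingers move at their own pace and stop on an object; FORCE is the grip in N (left out, the last holds). Time passes only in rows, so rows that repeat a pose let the fingers close. It gives the time, the measured TCP pose, the force, the opening and the grip force at its end, in the units of the state.
- manip.get_state(): the state, without advancing time (a new reading comes with each control period).
- eyes.get_image(name): name is "scene" or "top" or "wrist"; returns a dict with "frame" (420x560x3 uint8, red, green, blue), "fx", "fy", "cx", "cy" (pixels), "k1" (the pictures are not rectified: a ray, as slopes to the right and down, at radius r is drawn at 1 + k1 r^2 times it, then the intrinsics apply), "R" (3x3) and "t" (3): a world point X has camera coordinates R X + t. Camera axes: x right, y down, z forward; pixel columns grow to the right and rows downward; lengths in m; the calibration is good to about 2 mm. A picture is of the moment at which its call begins. There is no depth.
- manip.sign_off(): hands the job in; it is judged then, once.
Trained networks look in the newest picture that a camera, given by its name, has taken for a name from the list of things; names that differ only in an ending like _2 or _b are one class to them, and where a whole thing is asked for, a point or a joint stands for the part that bears it (a point fixed in the world has none). Each returns a list of dicts, best first, with "confidence" (0 to 1); they miss things now and then, are a little off and sometimes report something else, mostly with a low value. They report only what shows in the picture. A call takes as long as a camera call. They do not tell look-alikes from the thing itself.
- eyes.regions_of(camera, label): "mask" (420x560 bool, what is visible of it) and "bbox" ([left, top, right, bottom] in pixels, round what is visible of it).
- eyes.place_of(camera, label): "centre" ([column, row] in pixels: a listed point, or the origin of a listed thing).
The state is a dict: "clock": time; "qpos": joint angles; "qd": joint speeds; "effort": joint torques, N m; "position": TCP position; "ee_rot": TCP orientation; "contact_force": force on the tool from outside, world axes, zero at the start; "moment": the same for the moment, N m; "width": finger opening in m; "gripper_force": force on a finger pad.
Only numpy, scipy, OpenCV 4.12 (cv2) and the standard library are available. Lean on these libraries where they do the work, as an engineer would, in place of code of your own. Each camera call takes 0.05 s, during which the arm holds its last target. There are 200 camera calls.

TASK

Load the pine offcut into the aluminium holding jig so that its end can be filed: lay it flat on the plate with one long side against the two side pins and one end against the end pin, its other end standing out over the edge of the plate. Then push the red handle of the toggle clamp over and fully down until the clamp locks with its rubber foot pressing on the wood, and leave the offcut seated against the pins. Do not push the sanding block, the try square or the hammer about.

Things in the scene. Friction and masses are not known exactly. Their poses are not given: they have to be found in the camera images.
- offcut: loose pine offcut, a plain light wooden block 34 x 88 x 19 mm (x, y, z), about 30 g; origin at the centre of its underside, y along its length; its two ends and two long sides are alike
- jig: the holding jig, fixed to the bench: an aluminium plate 92 x 184 x 12 mm (x, y, z), origin at the centre of its underside, x to the far side, y along its length towards the robot's left, where it carries the toggle clamp (screwed-down sheet-steel base 46 mm wide, 56 mm high, from y = 0.017 to 0.087); the -y end is free
- nest (a point): point on the plate's top (12 mm above the bench; jig x 0, y -0.060), axes as the jig's, where the offcut's origin lies when it touches all three steel pins, its length along y. Pins 8 mm thick, 13 mm high, centred here at (x, y) = (0.021, -0.030), (0.021, 0.030) (side pins) and (0, 0.048) (end pin). Sides -x, -y are open; the seated offcut stands 12 mm over the plate's -y edge
- clamp_pivot (a point): hinge of the steel clamp arm (12 mm wide), in the jig's frame at (0, 0.035, 0.041); hinge axis along x, the whole clamp works in the jig's plane x = 0. Open, the arm stands up to z = 0.138 over the bench and keeps to y > 0.005 of the jig, clear of the nest; closed, it lies along -y over the offcut, z 0.035 to 0.072
- clamp_foot: black rubber foot, 17 mm across, on the spindle of the clamp arm; origin at the centre of its face. Closed, it presses down on the offcut at (0, -0.040) of the jig, 20 mm from the nest point; the rubber gives a few mm, then presses with 5 to 15 N
- clamp_handle (a joint): turn of the handle against the clamp arm, rad: 0 open, dead centre (tightest) about 2.87, at its stop and locked 2.96. A real four-bar toggle: pushing the upright handle over towards +y of the jig and down swings the arm down onto the offcut. It stays where it is left; it takes 1 to 3 N at the handle's end, some 5 to 10 N just before dead centre
- handle_end (a point): centre of the round end of the red plastic handle, 18 mm thick, its axis running straight from point handle_base. Open, it stands nearly upright, this end at (y, z) = (0.057, 0.184) of the jig: push it towards +y above the arm's top (z = 0.138). Closed, it lies level along +y, this end at (0.167, 0.075), its top 84 mm above the bench, beyond the plate's edge
- handle_base (a point): centre of the inner end of the red grip, 78 mm from point handle_end
- sanding_block: the brown cork sanding block (61 x 100 x 34 mm), a bystander; origin at the centre of its underside
- square: the small steel try square (75 x 117 mm), a bystander; origin at the centre of its underside
- hammer: the hammer (237 mm long, wooden handle), a bystander; origin at the centre of its underside
Not all that is in view belongs to the job. Of the things that look like the offcut, take the one that is farthest from the robot's base at the start.

How it is judged:
By the outcome, as a careful person would: the job done as asked, in the order asked, and still so for the second after the job is handed in, with the robot touching nothing.
It also fails if it takes over 53 s, if anything falls off the work surface, if the arm or the gripper's body presses on something with over 40 N, if the wrist force passes 120 N, or if a joint passes its speed limit or range.

## Working session

There is one attempt and no reset: what is moved stays moved. The work goes in short steps, Python scripts to look and compute and a shell command to move; the robot and the scene stay as the last step left them, time stands still between calls to the robot, and variables do not carry over. Pictures are saved under pics/ and viewed, at most 10 in all, crops included, and the job is handed in when it is done.

```bash
mkdir -p pics; ls
cat > h.py <<'E'
import numpy as np, cv2
from rig import manip, eyes
def ray(im,p):
    d=((p[0]-im["cx"])/im["fx"],(p[1]-im["cy"])/im["fy"]); u=np.array(d)
    for _ in range(20): u=np.array(d)/(1+im["k1"]*(u@u))
    R=np.array(im["R"]);t=np.array(im["t"])
    v=R.T@np.array([u[0],u[1],1]); return -R.T@t, v/np.linalg.norm(v)
def onz(im,p,z):
    c,v=ray(im,p); return c+v*(z-c[2])/v[2]
def proj(im,X):
    q=np.array(im["R"])@np.array(X)+np.array(im["t"]); u=q[:2]/q[2]; s=1+im["k1"]*(u@u)
    return np.array([im["fx"]*u[0]*s+im["cx"],im["fy"]*u[1]*s+im["cy"]])
def tri(obs):
    A=np.zeros((3,3));b=np.zeros(3)
    for im,p in obs:
        c,v=ray(im,p);P=np.eye(3)-np.outer(v,v);A+=P;b+=P@c
    X=np.linalg.solve(A,b); return X,[np.round(proj(im,X)-p,1) for im,p in obs]
def save(im,name): cv2.imwrite("pics/"+name+".png",cv2.cvtColor(im["frame"],cv2.COLOR_RGB2BGR))
E
python3 - <<'E'
from h import *
np.set_printoptions(precision=4,suppress=True)
print(manip.get_state())
ims={}
for n in ["top","scene"]:
    im=ims[n]=eyes.get_image(n); save(im,n+"0")
    print(n,-np.array(im["R"]).T@im["t"],im["fx"])
    for l in ["offcut","jig","nest","clamp_pivot","clamp_foot","handle_end","handle_base","sanding_block","square","hammer"]:
        print(n,l,[(np.round(d["centre"],1),round(d["confidence"],2)) for d in eyes.place_of(n,l)][:5])
    for d in eyes.regions_of(n,"offcut"): print(d["bbox"],d["confidence"])
E
```

```text
pics
{'clock': 0.0, 'qpos': array([-1.452 ,  0.2766,  1.5061,  0.    ,  1.3607, -0.121 ]), 'qd': array([-0.0003, -0.0006, -0.0002, -0.0014, -0.0004, -0.0008]), 'effort': array([  0.0006, -41.6778, -24.5802,  -0.0001,   0.0112,   0.    ]), 'position': array([ 0.1365, -0.558 ,  0.2445]), 'ee_rot': array([-0.0009,  0.9928,  0.1196,  0.    ]), 'contact_force': array([-0.6038,  0.4174, -0.1842]), 'moment': array([-0.0379,  0.069 ,  0.0028]), 'gripper_force': 0.0, 'width': 0.08501108041890994}
top [ 0.2822 -0.0443  1.2616] 430.06707091369134
top offcut [(array([354.9, 248.2]), 0.86), (array([299.1, 251.6]), 0.65)]
top jig [(array([243.4, 220.6]), 0.98), (array([223.4, 218.1]), 0.61)]
top nest []
top clamp_pivot [(array([224.9, 214.3]), 0.89)]
top clamp_foot [(array([224.3, 217.6]), 0.2)]
top handle_end [(array([210.2, 207.4]), 0.57)]
top handle_base [(array([214.9, 213.4]), 0.67)]
top sanding_block [(array([354.6, 299.5]), 0.96)]
top square [(array([361.8, 172.2]), 0.53), (array([357.6, 299.1]), 0.3)]
top hammer [(array([202.2, 182.4]), 0.7)]
[345.4, 230.7, 363.8, 261.4] 0.93
[207.4, 208.0, 221.1, 223.1] 0.18
scene [-0.1353  0.774   1.0112] 509.4691321329143
scene offcut [(array([332.5, 225.1]), 0.87), (array([308.9, 260.1]), 0.79)]
scene jig [(array([241.7, 278.7]), 0.68)]
scene nest [(array([253.3, 262.2]), 0.64), (array([242.8, 277.6]), 0.44)]
scene clamp_pivot []
scene clamp_foot []
scene handle_end [(array([226.4, 238.6]), 0.77)]
scene handle_base [(array([229.6, 258. ]), 0.82), (array([333.8, 223.9]), 0.58)]
scene sanding_block [(array([378.5, 245.2]), 0.59)]
scene square [(array([286.8, 193.9]), 0.48)]
scene hammer []
[314.4, 214.2, 347.7, 226.9] 0.9
[290.2, 245.8, 324.3, 267.6] 0.59
```

View pics/top0.png

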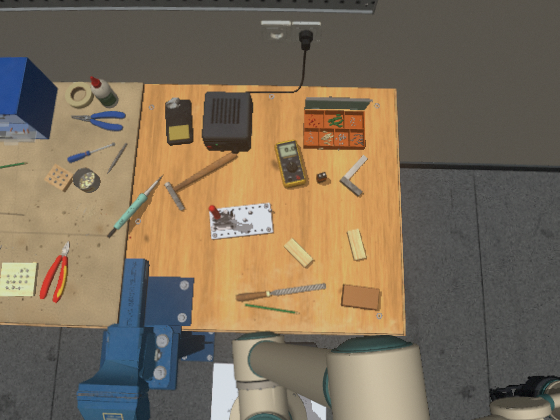

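View pics/scene0.png

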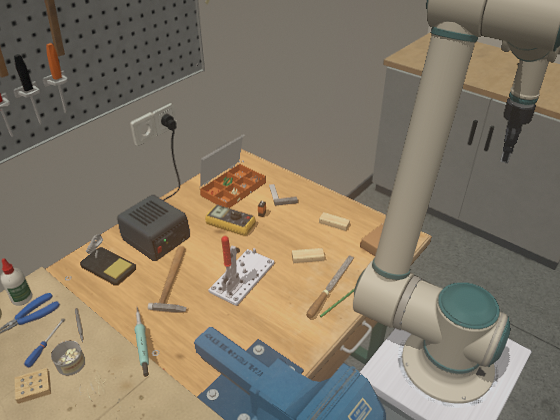

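Top: the robot is at the bottom. The jig is at (241,221) with its handle upright and the clamp end at left. Two look-alike blocks are at (356,245) and (299,252), and the brown cork block is at (360,297). Next I work out their world positions.

Run:
```python
from h import *
np.set_printoptions(precision=4,suppress=True)
t=eyes.get_image("top"); s=eyes.get_image("scene")
for nm,im,seeds in (("top",t,[(356,245),(299,252)]),("scene",s,[(334,222),(308,256)])):
  hsv=cv2.cvtColor(im["frame"],cv2.COLOR_RGB2HSV)
  for p in seeds:
    m=np.full((420,560),2,np.uint8); x0,y0=p[0]-25,p[1]-25
    print(nm,p,hsv[p[1],p[0]],hsv[p[1]-22,p[0]], "at z=.019",onz(im,p,.019))
f=t["frame"]
hsv=cv2.cvtColor(f,cv2.COLOR_RGB2HSV)
def seg(seed,tol):
    ff=f.copy();m=np.zeros((422,562),np.uint8)
    cv2.floodFill(ff,m,seed,0,(tol,)*3,(tol,)*3,4|cv2.FLOODFILL_FIXED_RANGE|(255<<8)|cv2.FLOODFILL_MASK_ONLY)
    c=max(cv2.findContours(m[1:-1,1:-1],0,1)[0],key=cv2.contourArea); return cv2.minAreaRect(c)
for seed in [(356,245),(299,252)]:
    r=seg(seed,22); b=cv2.boxPoints(r); W=np.array([onz(t,q,.019) for q in b])
    print(r,W[:,:2].tolist(),"ctr",W.mean(0),"dist",np.hypot(*W.mean(0)[:2]),[np.linalg.norm(W[i]-W[i-1]) for i in (1,2)])
w=((hsv[...,1]<40)&(hsv[...,2]>150)).astype(np.uint8); w[:195]=0;w[250:]=0;w[:,:195]=0;w[:,285:]=0
r=cv2.minAreaRect(cv2.findNonZero(w)); W=np.array([onz(t,q,.012) for q in cv2.boxPoints(r)]); print("jig",r,W)
print("handle_end",tri([(t,(210.2,207.4)),(s,(226.4,238.6))]),"base",tri([(t,(214.9,213.4)),(s,(229.6,258))]))
for n,a,b in (("off R",(354.9,248.2),(332.5,225.1)),("off M",(299.1,251.6),(308.9,260.1))): print(n,tri([(t,a),(s,b)]))
# crop
c=cv2.resize(t["frame"][190:280,190:380],None,fx=4,fy=4,interpolation=cv2.INTER_CUBIC)
cv2.imwrite("pics/crop.png",c[...,::-1])
```

```text
top (356, 245) [ 23  90 215] [ 17 142 214] at z=.019 [ 0.4895 -0.2447  0.019 ]
top (299, 252) [ 21  98 214] [ 16 144 213] at z=.019 [ 0.4653 -0.0782  0.019 ]
scene (334, 222) [ 21  72 212] [ 17 118 199] at z=.019 [ 0.4856 -0.2347  0.019 ]
scene (308, 256) [ 21  73 217] [ 17 120 200] at z=.019 [ 0.4582 -0.0674  0.019 ]
((356.2115173339844, 243.72743225097656), (29.112661361694336, 10.89621353149414), 75.3791275024414) [[0.5306716247963114, -0.21945754066023718], [0.5396279276003102, -0.2507096790355998], [0.45642399380150334, -0.27095775550008927], [0.4477424799714452, -0.24011077144858994]] ctr [ 0.4936 -0.2453  0.019 ] dist 0.5512111482335328 [np.float64(0.03251017552935898), np.float64(0.08563223224994224)]
((297.7500305175781, 251.75003051757812), (28.991378784179688, 11.31370735168457), 45.0) [[0.48341541562409585, -0.03267057438479988], [0.507664815958276, -0.05557133912962177], [0.4485608595279689, -0.11625858642878159], [0.4248005187601157, -0.09334483463492968]] ctr [ 0.4661 -0.0745  0.019 ] dist 0.47202054774834085 [np.float64(0.03335383699763809), np.float64(0.0847125707936255)]
jig ((240.29876708984375, 220.6890106201172), (29.485219955444336, 61.8416633605957), 83.6598129272461) [[0.5886 0.1966 0.012 ]
 [0.6138 0.0128 0.012 ]
 [0.5244 0.0004 0.012 ]
 [0.4998 0.1813 0.012 ]]
handle_end (array([0.5473, 0.1547, 0.191 ]), [array([0.6, 1.1]), array([-1.3, -0.4])]) base (array([0.5463, 0.1526, 0.1255]), [array([0.8, 1.4]), array([-1.7, -0.5])])
off R (array([ 0.488 , -0.2419, -0.0005]), [array([-0.9, -1.6]), array([1.8, 0.3])])
off M (array([ 0.4681, -0.081 , -0.0125]), [array([0.5, 1. ]), array([-1.2, -0.2])])
```

View pics/crop.png

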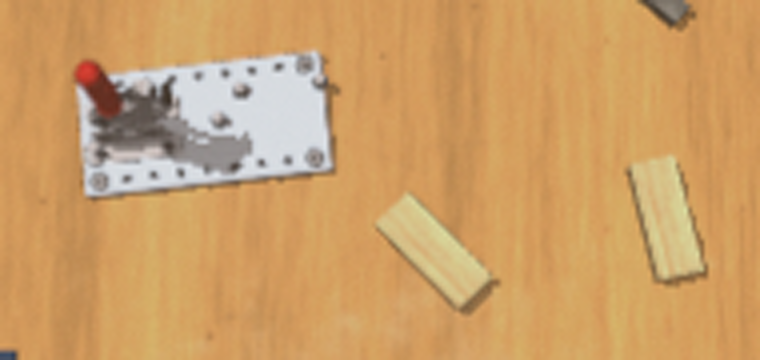

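In the crop, the candidates are the middle block (435,250) at 0.472 m from the base and the right block (667,218) at 0.551 m. Their scene pixels are (308,256) and (334,222). I choose the right one: it is plain, 34x88, at about (0.493,-0.245), with yaw matching the tool. The pins show at (240,90), (320,83) and (220,120). Moving above it now.

```bash
python3 -m creep '[[0.7,0.842,-0.438,0.05,0],[0.7,0.842,-0.438,0.05,0],[0.7,0.842,-0.438,0.05,0],[0.7,0.842,-0.438,0.05,0],[0.7,0.842,-0.438,0.05,0],[0.7,0.842,-0.438,0.05,0],[0.7,0.842,-0.438,0.05,0],[0.7,0.842,-0.438,0.05,0],[0.7,0.842,-0.438,0.05,0],[0.7,0.842,-0.438,0.05,0]]' 40
python3 -m creep '[[0.7,0,0,0,0],[0.7,0,0,0,0],[0.7,0,0,0,0]]'
cat >> h.py <<'E'
def blk(im,seed,z,tol=25,lim=None):
    ff=cv2.GaussianBlur(im["frame"],(3,3),0);m=np.zeros((422,562),np.uint8)
    cv2.floodFill(ff,m,seed,0,(tol,)*3,(tol,)*3,4|cv2.FLOODFILL_FIXED_RANGE|(255<<8)|cv2.FLOODFILL_MASK_ONLY)
    c=max(cv2.findContours(m[1:-1,1:-1],0,1)[0],key=cv2.contourArea)
    W=np.array([onz(im,q[0],z)[:2] for q in c]); r=cv2.minAreaRect((W*1000).astype(np.float32)); return c,r
E
python3 - <<'E'
from h import *
np.set_printoptions(precision=4,suppress=True)
st=manip.get_state(); print(st["position"],st["ee_rot"],st["width"])
im=eyes.get_image("wrist"); save(im,"w1"); print("cam",-np.array(im["R"]).T@im["t"],im["fx"])
ds=[(np.round(d["centre"],1),d["confidence"]) for d in eyes.place_of("wrist","offcut")]; print(ds)
for d in eyes.regions_of("wrist","offcut"):
    print(d["bbox"],d["confidence"]); m=d["mask"].astype(np.uint8)
    c=max(cv2.findContours(m,0,1)[0],key=cv2.contourArea)
    W=np.array([onz(im,q[0],.019)[:2] for q in c]); print("mask rect",cv2.minAreaRect((W*1000).astype(np.float32)))
E
```

```text
clock: 2.3
position: [0.4961, -0.2429, 0.2202]
ee_rot: [-0.0, 0.993, 0.121, 0.001]
contact_force: [0.0, -1.3, -0.3]
width: 0.0596
gripper_force: 0.0
clock: 2.6
position: [0.4928, -0.2466, 0.2203]
ee_rot: [0.0, 0.993, 0.119, -0.0]
contact_force: [-0.6, -0.2, -0.5]
width: 0.0601
gripper_force: 0.0
[ 0.4928 -0.2466  0.2203] [ 0.0002  0.9929  0.1192 -0.0003] 0.06011123354371097
cam [ 0.566  -0.2287  0.3488] 372.04576940015363
[(array([105.2, 161.6]), 0.84), (array([280.6, 177.1]), 0.58)]
[49.8, 113.6, 140.0, 217.4] 0.97
mask rect ((469.151123046875, -77.54365539550781), (88.80049896240234, 43.29316711425781), 45.109920501708984)
[262.3, 130.0, 302.3, 228.0] 0.57
mask rect ((495.1211853027344, -244.11253356933594), (89.67876434326172, 34.34001541137695), 13.63465690612793)
```

View pics/w1.png

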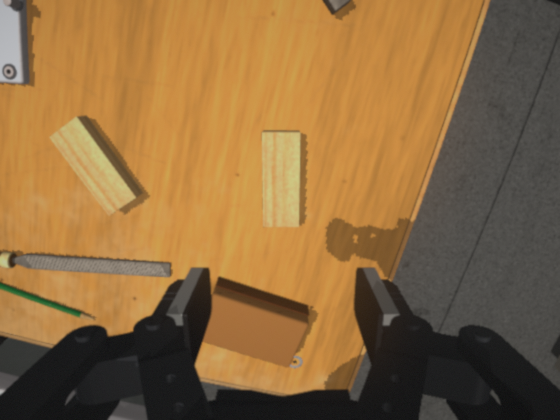

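The wrist view shows the chosen block at (281,179), with the block at (97,165) as the other candidate and the cork block at (258,325) below. The two-view fit is consistent: 89.7x34.3 mm at z=0.019, yaw 13.6°. Next I check the height by triangulation, then descend.

```bash
python3 - <<'E'
from h import *
t=eyes.get_image("top");w=eyes.get_image("wrist"); print(tri([(t,(356.2,243.7)),(w,(281.3,178.9))]))
E
python3 -m creep '[[0.7,0.005,-0.004,0.1,0],[0.7,0.005,-0.004,0.2,0],[0.7,0.005,-0.004,0.28,0],[0.7,0.005,-0.004,0.34,0],[0.7,0.005,-0.004,0.38,0],[0.7,0.005,-0.004,0.405,0],[0.7,0.005,-0.004,0.405,0],[0.7,0.005,-0.004,0.405,0]]'
```

```text
(array([ 0.49447579, -0.24568502,  0.01352294]), [array([-0.2, -0.1]), array([0.5, 0.3])])
clock: 3.65
position: [0.496, -0.2439, 0.0185]
ee_rot: [0.0, 0.993, 0.119, 0.001]
contact_force: [0.1, 0.8, 0.4]
width: 0.06
gripper_force: 0.0
```

```bash
python3 -m creep '[[0.1,0,0,0,0],[0.1,0,0,0,0],[0.1,0,0,0,0],[0.1,0,0,0,0],[0.1,0,0,0,0],[0.1,0,0,0,0],[0.1,0,0,0,0]]' 40
python3 -m creep '[[0.1,0,0,-0.05,0],[0.1,0,0,-0.12,0],[0.1,0,0,-0.2,0],[0.1,0,0,-0.3,0],[0.1,0,0,-0.36,0],[0.1,0,0,-0.36,0]]'
```

```text
clock: 4.35
position: [0.4965, -0.244, 0.0193]
ee_rot: [0.001, 0.993, 0.12, 0.001]
contact_force: [0.4, -0.1, 6.0]
width: 0.033
gripper_force: 41.6
clock: 4.95
position: [0.498, -0.2448, 0.2033]
ee_rot: [0.004, 0.993, 0.12, 0.004]
contact_force: [-0.3, -0.1, -0.7]
width: 0.0331
gripper_force: 40.9
```

```bash
python3 -c "
from rig import manip;print(manip.get_state()['qpos'])"
python3 -m creep '[[0.1,0.26,-0.51,0,0.2],[0.1,0.26,-0.51,0,0.2],[0.1,0.26,-0.51,0,0.2],[0.1,0.26,-0.51,0,0.2],[0.1,0.26,-0.51,0,0.2],[0.1,0.26,-0.51,0,0.2],[0.1,0.26,-0.51,0,0.269],[0.1,0.26,-0.51,0,0.269],[0.1,0.26,-0.51,0,0.269],[0.1,0.26,-0.51,0,0.269]]'
python3 -m creep '[[0.1,0,0,0,0],[0.1,0,0,0,0],[0.1,0,0,0,0],[0.1,0,0,0,0],[0.1,0,0,0,0]]'
python3 - <<'E'
from h import *
np.set_printoptions(precision=4,suppress=True)
st=manip.get_state(); print(st["position"],st["ee_rot"],st["qpos"])
im=eyes.get_image("wrist"); save(im,"w2"); print("cam",-np.array(im["R"]).T@im["t"])
for l in ["nest","clamp_pivot","clamp_foot","handle_end","handle_base","offcut","jig"]:
    print(l,[(np.round(d["centre"],1),round(d["confidence"],2)) for d in eyes.place_of("wrist",l)][:5])
E
```

```text
[-5.82309531e-01  2.67072288e-01  1.62520699e+00 -2.51767690e-05
  1.23797533e+00  7.48475260e-01]
clock: 5.95
position: [0.5602, 0.0358, 0.1963]
ee_rot: [0.001, 0.829, -0.559, -0.001]
contact_force: [0.2, 0.8, -1.3]
width: 0.0331
gripper_force: 40.9
clock: 6.45
position: [0.5612, 0.0352, 0.1977]
ee_rot: [0.0, 0.831, -0.557, 0.0]
contact_force: [0.3, 0.1, -1.2]
width: 0.0332
gripper_force: 40.9
[0.5612 0.0352 0.1977] [ 0.      0.8308 -0.5565  0.    ] [-0.0611  0.2875  1.6102 -0.0001  1.2439  2.6901]
cam [ 0.5896 -0.0349  0.3263]
nest [(array([274.5, 188.9]), 0.57)]
clamp_pivot []
clamp_foot []
handle_end [(array([235.5, 369. ]), 0.27)]
handle_base [(array([233.9, 368.3]), 0.6), (array([282.5, 277.7]), 0.53)]
offcut [(array([432.6, 110.1]), 0.91), (array([284.5, 280.1]), 0.84)]
jig []
```

View pics/w2.png

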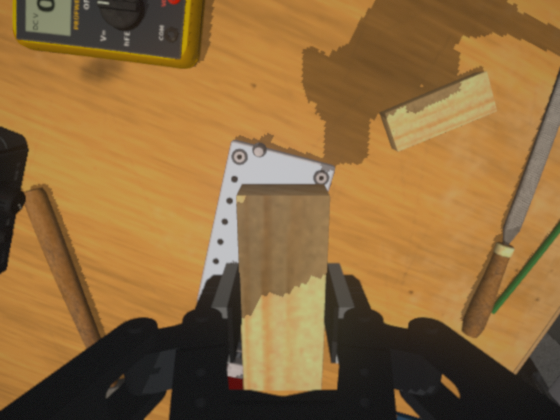

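The wrist view shows the held block at (284,285), the plate's free-end corners at (233,142) and (335,167), and a side pin at (260,150). The last joint is at its limit, so I turn the other way, backing off along -y so the nest can be seen.

```bash
python3 - <<'E'
from h import *
w=eyes.get_image("wrist")
for p in [(233,142),(335,167),(203,290)]: print(p,onz(w,p,.012))
E
python3 -m creep '[[0.1,0.19,0.05,0,-0.2],[0.1,0.19,0.05,0,-0.2],[0.1,0.19,0.05,0,-0.2],[0.1,0.19,0.05,0,-0.2],[0.1,0.19,0.05,0,-0.2],[0.1,0.19,0.05,0,-0.2],[0.1,0.19,0.05,0,-0.2],[0.1,0.19,0.05,0,-0.2],[0.1,0.19,0.05,0,-0.24],[0.1,0.19,0.05,0,-0.24]]'
python3 -m creep '[[0.1,0,0,0,-0.2],[0.1,0,0,0,-0.2],[0.1,0,0,0,-0.2],[0.1,0,0,0,-0.2],[0.1,0,0,0,-0.2],[0.1,0,0,0,-0.2],[0.1,0,0,0,-0.2],[0.1,0,0,0,-0.2],[0.1,0,0,0,-0.218],[0.1,0,0,0,-0.218]]'
python3 -m creep '[[0.1,0,0,0,0],[0.1,0,0,0,0],[0.1,0,0,0,0]]'
python3 - <<'E'
from h import *
np.set_printoptions(precision=4,suppress=True)
st=manip.get_state(); print(st["position"],st["ee_rot"],st["qpos"])
im=eyes.get_image("wrist"); save(im,"w3"); print("cam",-np.array(im["R"]).T@im["t"])
for l in ["nest","clamp_pivot","clamp_foot","handle_end","handle_base","offcut","jig"]:
    print(l,[(np.round(d["centre"],1),round(d["confidence"],2)) for d in eyes.place_of("wrist",l)][:5])
E
```

```text
(233, 142) [0.61385656 0.01508721 0.012     ]
(335, 167) [0.5258228  0.00178547 0.012     ]
(203, 290) [0.59237266 0.15716266 0.012     ]
clock: 7.9
position: [0.5742, -0.0621, 0.1978]
ee_rot: [0.0, 0.988, 0.152, -0.0]
contact_force: [-0.8, 0.8, -0.1]
width: 0.0328
gripper_force: 40.9
clock: 8.9
position: [0.5742, -0.0621, 0.1978]
ee_rot: [0.0, 0.671, 0.741, -0.0]
contact_force: [-0.8, -0.7, -0.3]
width: 0.0331
gripper_force: 40.9
clock: 9.2
position: [0.5742, -0.0621, 0.1978]
ee_rot: [0.0, 0.672, 0.741, -0.0]
contact_force: [-1.2, 0.6, -0.5]
width: 0.033
gripper_force: 40.9
[ 0.5742 -0.0621  0.1978] [ 0.      0.6718  0.7407 -0.    ] [-0.2282  0.3096  1.5772 -0.0001  1.2547 -0.3256]
cam [0.5665 0.0131 0.3263]
nest [(array([286.5,  62.3]), 0.86)]
clamp_pivot []
clamp_foot []
handle_end []
handle_base []
offcut [(array([166.7, 185.1]), 0.77), (array([286.3, 280.7]), 0.75)]
jig [(array([ 47.1, 338.4]), 0.5)]
```

View pics/w3.png

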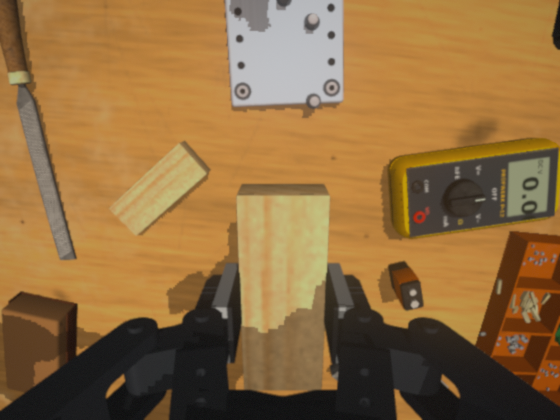

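The view shows the plate's free end, with corners at (235,107) and (343,101), side pins at (314,101) and (313,20), and the end pin at (284,2). The held block is at (284,280), nearly parallel to the plate. Next I fit the jig pose.

```bash
cat > fit.py <<'E'
from h import *
from scipy.optimize import least_squares
def jigfit(obs,x0=(.557,.098,.13)):
    def w(p,X): c,s=np.cos(p[2]),np.sin(p[2]); return np.array([p[0]+c*X[0]-s*X[1],p[1]+s*X[0]+c*X[1],X[2]])
    f=lambda p: np.concatenate([proj(im,w(p,X))-np.array(q) for im,X,q in obs])
    r=least_squares(f,x0); return r.x,r.fun.reshape(-1,2),w
E
python3 - <<'E'
from fit import *
np.set_printoptions(precision=4,suppress=True)
im=eyes.get_image("wrist")
g=cv2.cvtColor(im["frame"],cv2.COLOR_RGB2GRAY); hsv=cv2.cvtColor(im["frame"],cv2.COLOR_RGB2HSV)
m=((hsv[...,1]<50)&(hsv[...,2]>110)).astype(np.uint8); m[125:]=0;m[:,:215]=0;m[:,360:]=0
# edges: left, right, bottom by subfit
L=np.array([[np.where(m[r])[0].min(),r] for r in range(20,90,5)]);Rr=np.array([[np.where(m[r])[0].max()+1,r] for r in range(20,90,5)])
B=np.array([[c,np.where(m[:,c])[0].max()+1] for c in range(245,300,5)])
wl=lambda P:np.array([onz(im,p,.012)[:2] for p in P])
for n,P in (("L",L),("R",Rr),("B",B)):
    W=wl(P); v=cv2.fitLine((W*1000).astype(np.float32),cv2.DIST_L2,0,.01,.01).ravel(); print(n,np.degrees(np.arctan2(v[1],v[0])),v[2:])
obs=[(im,(-.046,-.092,.012),(235,107)),(im,(.046,-.092,.012),(343,101.5)),(im,(.021,-.09,.025),(314,99.5)),(im,(.021,-.03,.025),(313,19))]
x,res,w=jigfit(obs); print(x,np.degrees(x[2]),res.tolist())
for n,X in (("nest",(0,-.06,.012)),("endpin",(0,-.012,.025)),("handle_end",(0,.057,.184))): print(n,w(x,X))
t=eyes.get_image("top")
print(proj(t,w(x,(0,.057,.184))),proj(t,w(x,(.021,-.09,.025))),"seen (270,210.8)",proj(t,w(x,(.021,-.03,.025))),"seen (250,212.5)", proj(t,w(x,(0,-.012,.025))),"seen(245,220)")
for p in [(238,189),(328,189),(236,388),(325,388),(238,195),(328,195)]: print(p,onz(im,p,.2))
E
```

```text
L -81.97213 [520.6927  42.7463]
R -82.16475 [610.6049  51.7542]
B 8.044828 [556.7563   5.5941]
[0.5579 0.0987 0.1494] 8.561043628906559 [[-2.7843528303131393, 0.21924020994312343], [1.5595471871931181, 0.009489937116356373], [1.2749144802034493, 1.0550744176774316], [-0.10274667765065715, -1.0098309577524276]]
nest [0.5668 0.0393 0.012 ]
endpin [0.5597 0.0868 0.025 ]
handle_end [0.5494 0.155  0.184 ]
[211.2278 208.4095] [269.0191 208.5969] seen (270,210.8) [248.905  211.0893] seen (250,212.5) [243.6066 218.6999] seen(245,220)
(238, 189) [ 0.554  -0.0193  0.2   ]
(328, 189) [ 0.5853 -0.0162  0.2   ]
(236, 388) [ 0.5584 -0.1063  0.2   ]
(325, 388) [ 0.5961 -0.1025  0.2   ]
(238, 195) [ 0.5541 -0.0215  0.2   ]
(328, 195) [ 0.5856 -0.0184  0.2   ]
```

```bash
python3 -m creep '[[0.1,0.05,-0.001,0,-0.007],[0.1,0.12,-0.001,0,-0.007],[0.1,0.17,-0.001,0,-0.007],[0.1,0.196,-0.001,0.05,-0.007],[0.1,0.196,-0.001,0.12,-0.007],[0.1,0.196,-0.001,0.18,-0.007],[0.1,0.196,-0.001,0.22,-0.007],[0.1,0.196,-0.001,0.22,-0.007],[0.1,0.196,-0.001,0.22,-0.007]]'
python3 - <<'E'
from h import *
np.set_printoptions(precision=4,suppress=True)
st=manip.get_state(); print(st["position"],st["ee_rot"],st["contact_force"])
a=eyes.get_image("wrist")["frame"]; b=eyes.get_image("scene")["frame"][200:330,180:340]
b=cv2.resize(b,(512,416),interpolation=cv2.INTER_CUBIC); a=cv2.resize(a,(280,210))
c=np.zeros((416,792,3),np.uint8); c[:,:512]=b; c[:210,512:]=a; cv2.imwrite("pics/w4.png",c[...,::-1])
E
```

```text
clock: 10.6
position: [0.5644, 0.0353, 0.088]
ee_rot: [0.0, 0.655, 0.756, -0.0]
contact_force: [0.7, -0.9, 0.2]
width: 0.0331
gripper_force: 40.9
[0.5644 0.0353 0.088 ] [ 0.0001  0.6549  0.7557 -0.    ] [ 0.6946 -0.8993  0.1509]
```

View pics/w4.png

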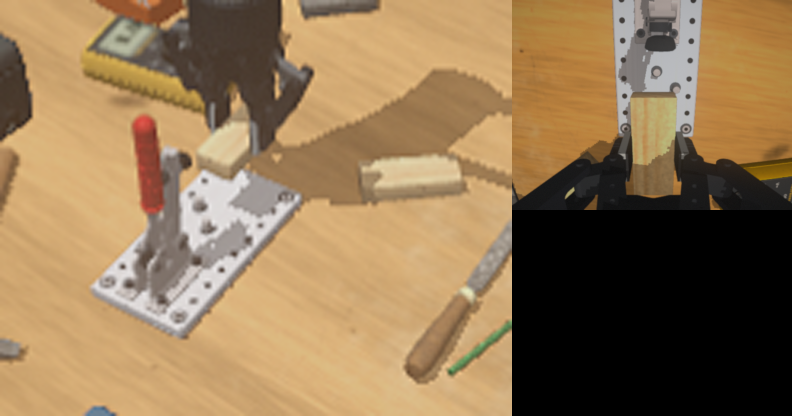

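The scene crop shows the block held at (225,145), short of the pins, with the red handle upright at (147,165). The wrist inset shows the block aligned with the plate at (655,125), end pin ahead and side pin at right. Lowering now.

```bash
python3 -m creep '[[0.1,0,0,0.04,0],[0.1,0,0,0.07,0],[0.1,0,0,0.09,0],[0.1,0,0,0.1,0],[0.1,0,0,0.1,0]]'
python3 -m creep '[[0.1,0,0,0.004,0],[0.1,0,0,0.008,0],[0.1,0,0,0.01,0],[0.1,0,0,0.01,0]]'
```

```text
clock: 11.2
position: [0.5642, 0.0353, 0.0379]
ee_rot: [0.0, 0.655, 0.756, -0.0]
contact_force: [-0.9, 0.2, 0.5]
width: 0.0332
gripper_force: 40.9
clock: 11.6
position: [0.564, 0.0353, 0.0328]
ee_rot: [0.0, 0.655, 0.756, -0.0]
contact_force: [-0.6, 0.0, 0.6]
width: 0.033
gripper_force: 40.9
```

```bash
python3 -m creep '[[0.1,0,0,0.002,0],[0.1,0,0,0.003,0],[0.1,0,0,0.003,0]]'
python3 -m creep '[[0.1,0,0.002,0,0],[0.1,0,0.004,0,0],[0.1,0,0.006,0,0],[0.1,0,0.006,0,0]]'
```

```text
clock: 11.9
position: [0.5641, 0.0353, 0.0314]
ee_rot: [0.0, 0.655, 0.756, 0.0]
contact_force: [0.0, 0.1, -0.2]
width: 0.0328
gripper_force: 41.0
clock: 12.3
position: [0.5672, 0.0358, 0.0314]
ee_rot: [0.0, 0.655, 0.756, 0.0]
contact_force: [-1.7, -0.1, 1.7]
width: 0.0333
gripper_force: 41.1
```

```bash
python3 -m creep '[[0.1,0,0.002,0,0],[0.1,0,0.002,0,0],[0.1,0,0.002,0,0]]'
python3 -m creep '[[0.1,0.004,0.00,0,0],[0.1,0.006,0.00,0,0],[0.1,0.008,0.00,0,0],[0.1,0.008,0,0,0]]'
```

```text
clock: 12.6
position: [0.5674, 0.0358, 0.0314]
ee_rot: [-0.0, 0.655, 0.756, -0.0]
contact_force: [-3.4, -0.7, 5.1]
width: 0.033
gripper_force: 41.5
clock: 13.0
position: [0.5671, 0.0386, 0.0314]
ee_rot: [0.001, 0.655, 0.756, -0.001]
contact_force: [-3.1, -5.4, 4.4]
width: 0.0326
gripper_force: 41.5
```

```bash
python3 -m creep '[[0.1,0.003,0.001,0,0],[0.1,0.003,0.001,0,0],[0.1,0.003,0.001,0,0]]'
python3 -m creep '[[0.35,0.003,0.001,0,0],[0.4,0.003,0.001,0,0],[0.45,0.003,0.001,0,0],[0.55,0.003,0.001,0,0],[0.55,0.003,0.001,0,0]]'
```

```text
clock: 13.3
position: [0.567, 0.0399, 0.0314]
ee_rot: [0.0, 0.655, 0.756, -0.001]
contact_force: [-5.0, -7.0, 5.9]
width: 0.033
gripper_force: 41.6
clock: 13.8
position: [0.5687, 0.0432, 0.0312]
ee_rot: [0.0, 0.655, 0.756, 0.001]
contact_force: [0.5, -0.3, 0.1]
width: 0.0469
gripper_force: 0.0
```

```bash
python3 -m creep '[[0.55,-0.004,-0.002,-0.05,0],[0.55,-0.004,-0.002,-0.12,0],[0.55,-0.06,-0.002,-0.2,0],[0.55,-0.12,-0.002,-0.28,0],[0.55,-0.18,-0.002,-0.337,0],[0.3,-0.2,-0.002,-0.337,0],[0,-0.2,-0.002,-0.337,0],[0,-0.2,-0.002,-0.337,0]]'
python3 - <<'E'
from fit import *
np.set_printoptions(precision=4,suppress=True)
im=eyes.get_image("wrist"); save(im,"w5")
print([(np.round(d["centre"],1),d["confidence"]) for d in eyes.place_of("wrist","offcut")])
c=cv2.resize(im["frame"][0:200,190:390],(600,600),interpolation=cv2.INTER_CUBIC); cv2.imwrite("pics/w5c.png",c[...,::-1])
E
```

```text
clock: 14.6
position: [0.5801, -0.0552, 0.1981]
ee_rot: [-0.002, 0.655, 0.756, -0.0]
contact_force: [-0.2, -0.0, 0.1]
width: 0.0034
gripper_force: 0.0
[(array([157.6, 183.9]), 0.96), (array([283.4,  74. ]), 0.7)]
```

View pics/w5c.png

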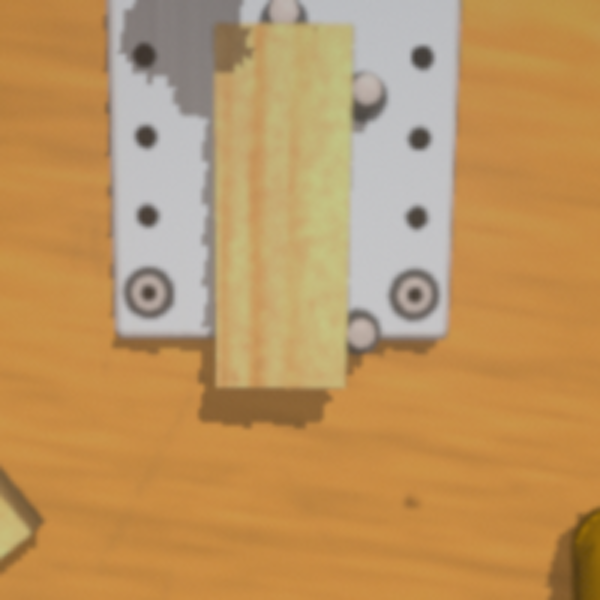

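The close crop shows the block at (280,205) seated: its end is under the end pin (284,12), and its long side touches the pins at (367,92) and (360,331). It overhangs the plate edge by about 50 px. Next I compute positions for pushing the handle.

```bash
cat > jc.py <<'E'
from h import *
np.set_printoptions(precision=4,suppress=True)
st=manip.get_state(); y=np.radians(8.1); c,s=np.cos(y),np.sin(y)
d=st["position"][:2]-np.array([.5581,.0987]); 
print("jig x,y,z:",c*d[0]+s*d[1],-s*d[0]+c*d[1],st["position"][2],"yaw",np.degrees(2*np.arctan2(st["ee_rot"][2],st["ee_rot"][1])),st["contact_force"],st["clock"])
E
python3 - <<'E'
import jc
from h import *
t=eyes.get_image("top");s=eyes.get_image("scene")
for n in ("handle_end","handle_base"):
    a=eyes.place_of("top",n);b=eyes.place_of("scene",n)
    if a and b:
        X,r=tri([(t,a[0]["centre"]),(s,b[0]["centre"])]); d=X[:2]-np.array([.5581,.0987]); print(n,X,"jig",jc.c*d[0]+jc.s*d[1],-jc.s*d[0]+jc.c*d[1],r)
E
```

```text
jig x,y,z: 0.00011498605632627099 -0.15503693107111796 0.19797367484689452 yaw 98.22794478935387 [0.5056 0.7202 0.9258] 14.7
handle_end [0.5569 0.1503 0.1752] jig 0.006108824241310691 0.05125882568885449 [array([0.8, 1.4]), array([-1.6, -0.5])]
handle_base [0.547  0.1601 0.1197] jig -0.002327541738032122 0.06237718343282392 [array([0.1, 0.2]), array([-0.2, -0.1])]
```

```bash
python3 -m creep '[[0,0.08,0,0.02,0],[0,0.16,0,0.04,0],[0,0.24,0,0.04,0],[0,0.3,0,0.04,0],[0,0.33,0,0.04,0],[0,0.33,0,0.04,0]]'
python3 jc.py
python3 -m creep '[[0,0.02,0,0,0],[0,0.04,0,0,0],[0,0.06,0,0,0],[0,0.08,0,0,0],[0,0.08,0,0,0]]'
python3 jc.py
```

```text
clock: 15.6
position: [0.5575, 0.1087, 0.1798]
ee_rot: [0.0, 0.654, 0.757, 0.0]
contact_force: [-1.1, -0.4, 0.1]
width: 0.0001
gripper_force: 0.0
jig x,y,z: 0.0007903774426130439 0.010016114149256565 0.17983285974526395 yaw 98.34393327621699 [-1.1009 -0.3978  0.1101] 15.6
clock: 16.1
position: [0.5521, 0.1478, 0.1799]
ee_rot: [0.0, 0.655, 0.756, 0.0]
contact_force: [0.8, 0.3, -1.4]
width: -0.0002
gripper_force: 0.0
jig x,y,z: 0.0009732128367659944 0.04941167304559276 0.17991819365793293 yaw 98.22065874677779 [ 0.821   0.2705 -1.3585] 16.1
```

```bash
python3 -m creep '[[0,0.02,0,0.0,0],[0,0.04,0,0.002,0],[0,0.06,0,0.006,0],[0,0.074,0,0.01,0],[0,0.074,0,0.01,0]]'
cat > he.py <<'E'
import jc
from h import *
t=eyes.get_image("top");s=eyes.get_image("scene")
for n in ("handle_end","handle_base","clamp_foot"):
    a=eyes.place_of("top",n);b=eyes.place_of("scene",n)
    print(n,[(np.round(q["centre"]),round(q["confidence"],2)) for q in a[:2]],[(np.round(q["centre"]),round(q["confidence"],2)) for q in b[:2]])
    # intersect each ray with jig plane x=0
    for im,q in ((t,a),(s,b)):
        if q:
            o,v=ray(im,q[0]["centre"]); nrm=np.array([jc.c,jc.s,0]); P=o+v*((np.array([.5581,.0987,0])-o)@nrm)/(v@nrm); d=P[:2]-np.array([.5581,.0987]); print("  plane y,z",-jc.s*d[0]+jc.c*d[1],P[2])
E
python3 he.py
```

```text
clock: 16.6
position: [0.5464, 0.1847, 0.1743]
ee_rot: [-0.0, 0.654, 0.756, -0.0]
contact_force: [0.5, 0.2, 0.3]
width: -0.0003
gripper_force: 0.0
jig x,y,z: 0.0004913561480307405 0.08682270314828318 0.1743412198729404 yaw 98.24579986931015 [0.5307 0.234  0.3187] 16.6
handle_end [] [(array([208., 255.]), 0.52)]
  plane y,z 0.1205067092449385 0.18627260909475107
handle_base [(array([205., 217.]), 0.64)] [(array([222., 267.]), 0.73)]
  plane y,z 0.08722197518274444 0.10153129861826238
  plane y,z 0.07849008317686991 0.11072998638997211
clamp_foot [] []
```

```bash
python3 -m creep '[[0,0.02,0,0.01,0],[0,0.04,0,0.024,0],[0,0.058,0,0.04,0],[0,0.074,0,0.06,0],[0,0.074,0,0.06,0]]'
python3 he.py
python3 -m creep '[[0,0.012,0,0.02,0],[0,0.024,0,0.044,0],[0,0.024,0,0.044,0]]'
python3 he.py
```

```text
clock: 17.5
position: [0.5398, 0.2214, 0.1426]
ee_rot: [-0.002, 0.655, 0.756, -0.001]
contact_force: [-0.7, -0.5, 0.5]
width: 0.0
gripper_force: 0.0
jig x,y,z: -0.0008590492360041023 0.12409413945322863 0.1425575630436231 yaw 98.21206336772363 [-0.727  -0.4921  0.5399] 17.5
handle_end [] [(array([201., 281.]), 0.71)]
  plane y,z 0.1575574871164873 0.13121100794600105
handle_base [(array([205., 216.]), 0.7)] [(array([220., 272.]), 0.47)]
  plane y,z 0.08710559256963964 0.1112303804769359
  plane y,z 0.087713272034618 0.10147118417869672
clamp_foot [] []
clock: 18.2
position: [0.5389, 0.2324, 0.1208]
ee_rot: [-0.001, 0.655, 0.756, -0.001]
contact_force: [0.3, 0.3, 0.8]
width: 0.0002
gripper_force: 0.4
jig x,y,z: -0.00018505818934507617 0.13512282342273976 0.12080244198349732 yaw 98.19805308261327 [0.2753 0.2799 0.7901] 18.2
handle_end [] [(array([201., 290.]), 0.65)]
  plane y,z 0.16081360990663526 0.10326645345956742
handle_base [(array([205., 218.]), 0.62)] [(array([222., 275.]), 0.83)]
  plane y,z 0.09241746625388945 0.08551149943637903
  plane y,z 0.07950589896296965 0.08094268161505147
clamp_foot [] [(array([255., 262.]), 0.52), (array([237., 271.]), 0.49)]
  plane y,z -0.06445723937424734 0.006688495969673358
```

```bash
python3 -m creep '[[0,0.006,0,0.012,0],[0,0.012,0,0.024,0],[0,0.012,0,0.032,0],[0,0.012,0,0.032,0]]'
python3 -m creep '[[0,0,0,0.005,0],[0,0,0,0.01,0],[0,0,0,0.014,0],[0,0,0,0.014,0]]'; python3 he.py
```

```text
clock: 19.0
position: [0.5383, 0.238, 0.1056]
ee_rot: [-0.001, 0.655, 0.756, -0.001]
contact_force: [0.8, -0.1, 0.6]
width: 0.0003
gripper_force: 0.0
clock: 19.4
position: [0.5388, 0.2378, 0.0994]
ee_rot: [-0.0, 0.655, 0.756, -0.0]
contact_force: [0.1, -0.1, 0.2]
width: -0.0001
gripper_force: 0.0
jig x,y,z: 0.0004943996970562109 0.14038954434293746 0.09944437341238244 yaw 98.1666150383851 [ 0.0779 -0.1463  0.1948] 19.4
handle_end [(array([178., 220.]), 0.55)] [(array([200., 301.]), 0.57)]
  plane y,z 0.1655852894953871 0.0960300311551765
  plane y,z 0.1716386778171271 0.07457838015739404
handle_base [(array([357., 298.]), 0.7), (array([206., 218.]), 0.47)] [(array([220., 278.]), 0.76), (array([179., 277.]), 0.54)]
  plane y,z -2.4283475200262163 -12.71003134348432
  plane y,z 0.08780772487245153 0.07932153958724764
clamp_foot [] []
```

```bash
python3 -m creep '[[0,0,0,0.003,0],[0,0,0,0.006,0],[0,0,0,0.006,0]]'
python3 -m creep '[[0,0,0,0.002,0],[0,0,0,0.004,0],[0,0,0,0.004,0]]'
python3 -m creep '[[0,0,0,0.002,0],[0,0,0,0.004,0],[0,0,0,0.004,0]]'
```

```text
clock: 20.1
position: [0.5388, 0.2378, 0.0964]
ee_rot: [-0.0, 0.655, 0.756, -0.0]
contact_force: [-0.0, 0.0, -0.4]
width: 0.0001
gripper_force: 0.0
clock: 20.4
position: [0.5389, 0.2378, 0.0946]
ee_rot: [-0.0, 0.655, 0.756, -0.0]
contact_force: [0.2, -0.6, -0.2]
width: 0.0002
gripper_force: 0.0
clock: 20.7
position: [0.539, 0.2379, 0.0927]
ee_rot: [0.0, 0.655, 0.756, 0.0]
contact_force: [0.5, 0.6, 0.9]
width: -0.0005
gripper_force: 0.1
```

Run:
```python
from h import *
b=eyes.get_image("scene")["frame"][210:330,150:310]; cv2.imwrite("pics/s6.png",cv2.resize(b,(800,600),interpolation=cv2.INTER_CUBIC)[...,::-1])
```

```text
(no output)
```

View pics/s6.png

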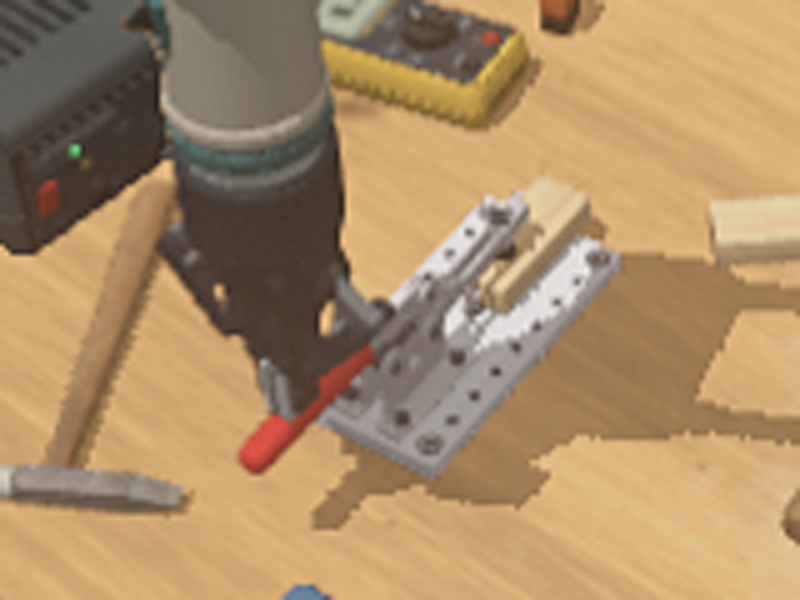

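Run:
```python
from fit import *
np.set_printoptions(precision=1,suppress=True)
s=eyes.get_image("scene"); y=np.radians(8.1);c,sn=np.cos(y),np.sin(y)
W=lambda X:(.5581+c*X[0]-sn*X[1],.0987+sn*X[0]+c*X[1],X[2])
for n,X in (("tip",(.0005,.1404,.0787)),("tip+x",(.015,.1404,.0787)),("tip-x",(-.015,.1404,.0787)),("hend closed",(0,.167,.075)),("hbase closed",(0,.089,.075)),("corner -x+y",(-.046,.092,.012)),("corner +x+y",(.046,.092,.012)),("hend 10deg up",(0,.166,.089)),("foot",(0,-.04,.031))):
    print(n,(proj(s,W(X))-[150,210])*5)
```

```text
tip [287.2 407. ]
tip+x [263.7 395.6]
tip-x [312.5 419.3]
hend closed [255.3 447.7]
hbase closed [350.8 346.9]
corner -x+y [430.1 469.5]
corner +x+y [286.5 400.2]
hend 10deg up [253.5 427. ]
foot [497.3 254.8]
```

```bash
for i in 1; do python3 -m creep '[[0,0,0,0.003,0],[0,0,0,0.006,0],[0,0,0,0.006,0]]'; done
python3 -m creep '[[0,0,0,0.003,0],[0,0,0,0.006,0],[0,0,0,0.006,0]]'
```

```text
clock: 21.1
position: [0.5391, 0.2383, 0.0906]
ee_rot: [-0.0, 0.655, 0.756, 0.001]
contact_force: [-2.1, 0.5, 7.2]
width: -0.0002
gripper_force: 3.3
clock: 21.4
position: [0.5391, 0.2387, 0.0885]
ee_rot: [-0.0, 0.655, 0.756, 0.001]
contact_force: [-2.9, 1.4, 11.7]
width: 0.0002
gripper_force: 5.8
```

```bash
python3 -m creep '[[0,0,0,0.003,0],[0,0,0,0.006,0],[0,0,0,0.006,0]]'
python3 -m creep '[[0,0,0,0.003,0],[0,0,0,0.006,0],[0,0,0,0.006,0]]'; python3 he.py
```

```text
clock: 21.7
position: [0.5391, 0.2392, 0.0861]
ee_rot: [-0.0, 0.655, 0.756, 0.002]
contact_force: [-3.2, 1.8, 14.7]
width: 0.0001
gripper_force: 7.3
clock: 22.0
position: [0.5391, 0.2397, 0.0836]
ee_rot: [-0.0, 0.655, 0.755, 0.002]
contact_force: [-4.8, 3.5, 16.9]
width: -0.0
gripper_force: 8.5
jig x,y,z: 0.0010992302364648682 0.14222289545348923 0.0835682516382127 yaw 98.12770165629631 [-4.7996  3.4918 16.9366] 22.0
handle_end [(array([180., 222.]), 0.73)] [(array([201., 305.]), 0.58)]
  plane y,z 0.16583631707336383 0.07530312261282912
  plane y,z 0.16933513694323493 0.05609972981849731
handle_base [(array([204., 219.]), 0.73)] [(array([242., 274.]), 0.68), (array([221., 281.]), 0.56)]
  plane y,z 0.09443964892352816 0.07765633614685341
  plane y,z -0.004717242919006734 0.01318853338825321
clamp_foot [(array([207., 180.]), 0.68)] []
  plane y,z 0.026861683130327343 0.40966925947939814
```

```bash
python3 -m creep '[[0,0,0,-0.02,0],[0,0,0,-0.06,0],[0,-0.05,0,-0.14,0],[0,-0.15,0,-0.22,0],[0,-0.25,0,-0.28,0],[0,-0.33,0,-0.28,0],[0,-0.33,0,-0.28,0],[0,-0.33,0,-0.28,0]]'
python3 - <<'E'
import jc
from h import *
s=eyes.get_image("scene"); w=eyes.get_image("wrist"); save(s,"s7");save(w,"w7")
b=cv2.resize(s["frame"][215:320,180:285],(400,400),interpolation=cv2.INTER_CUBIC)
a=cv2.resize(w["frame"],(400,300))
c=np.zeros((400,800,3),np.uint8); c[:,:400]=b; c[:300,400:]=a; cv2.imwrite("pics/f.png",c[...,::-1])
E
python3 he.py
```

```text
clock: 23.2
position: [0.5628, 0.0728, 0.221]
ee_rot: [0.0, 0.656, 0.755, 0.0]
contact_force: [-0.0, -0.0, 0.3]
width: -0.0002
gripper_force: 0.0
jig x,y,z: 0.0010009523972062955 -0.02625922449175988 0.22100344862375707 yaw 97.98062275668659 [-0.0311 -0.0059  0.3466] 23.2
jig x,y,z: 0.00036264392059959846 -0.023809712100387268 0.21998218953821524 yaw 98.15175706980483 [0.0189 0.0599 0.0257] 23.3
handle_end [(array([177., 220.]), 0.71)] [(array([255., 264.]), 0.66), (array([204., 301.]), 0.51)]
  plane y,z 0.16753431340182381 0.09834785466458396
  plane y,z -0.06446405250993928 -0.0007931237386933354
handle_base [(array([205., 217.]), 0.46)] [(array([220., 278.]), 0.68)]
  plane y,z 0.08747693243276161 0.10166203051519385
  plane y,z 0.08916040563609817 0.07872672519242441
clamp_foot [] []
```

View pics/f.png

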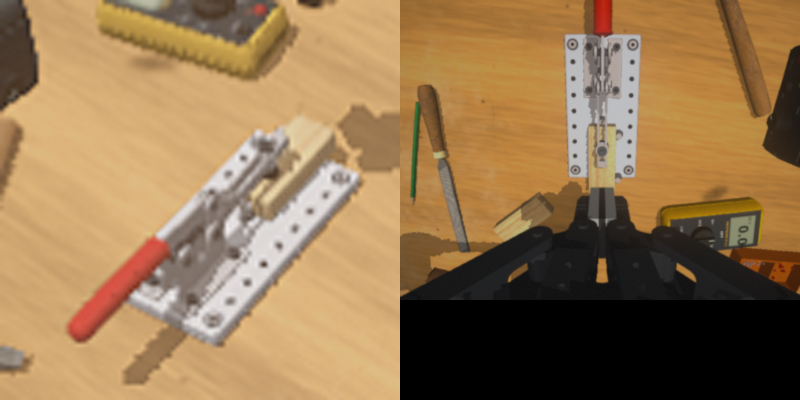

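The picture shows the handle lying over, end at (82,328) and base at (163,242), with the arm lying over the block. The wrist inset shows the foot on the wood at (602,150) and the block against the pins. I check the handle angle and block position numerically.

Run:
```python
from fit import *
np.set_printoptions(precision=2,suppress=True)
y=np.radians(8.1);c,sn=np.cos(y),np.sin(y)
W=lambda X:(.5581+c*X[0]-sn*X[1],.0987+sn*X[0]+c*X[1],X[2])
s=eyes.get_image("scene"); h=cv2.cvtColor(s["frame"],cv2.COLOR_RGB2HSV)
m=(((h[...,0]<6)|(h[...,0]>174))&(h[...,1]>150)&(h[...,2]>70)).astype(np.uint8); m[:260]=0;m[315:]=0;m[:,:190]=0;m[:,235:]=0
P=cv2.findNonZero(m).reshape(-1,2).astype(np.float32); r=cv2.minAreaRect(P); v=cv2.fitLine(P,2,0,.01,.01).ravel()
print("red centroid",P.mean(0),"angle",np.degrees(np.arctan2(v[1],v[0])),r)
for a in (10,5,2,0,-2):
    A=np.radians(a); b=(.089-.055*0,.075); e=(.089+.078*np.cos(A),.075+.078*np.sin(A))
    p,q=proj(s,W((0,.089,.075))),proj(s,W((0,)+e)); d=q-p; print(a,"mid",(p+q)/2,"angle",np.degrees(np.arctan2(-d[1],-d[0])))
w=eyes.get_image("wrist")
for n,X in (("-y end L",(-.017,-.104,.031)),("-y end R",(.017,-.104,.031)),("+y L",(-.017,-.016,.031)),("+yR",(.017,-.016,.031)),("pin",(.021,-.09,.025))):
    print(n,proj(w,W(X)))
cv2.imwrite("pics/w8.png",w["frame"][...,::-1])
hs=cv2.cvtColor(w["frame"],cv2.COLOR_RGB2HSV); wood=(hs[...,1]>60)&(hs[...,0]>18)&(hs[...,0]<30)&(hs[...,2]>120)
for rr in (185,200,220,235,245): 
    cc=np.where(wood[rr,240:330])[0]+240; print(rr,cc.min() if len(cc) else None,cc.max() if len(cc) else None)
```

```text
red centroid [210.3  290.55] angle -46.089455 ((210.5, 290.5), (5.65685510635376, 33.941131591796875), 45.0)
10 mid [210.46 287.43] angle -39.680481120515175
5 mid [210.5  288.48] angle -43.288943666121995
2 mid [210.56 289.08] angle -45.27823251709605
0 mid [210.61 289.46] angle -46.54189685145773
-2 mid [210.68 289.83] angle -47.76080869158993
-y end L [263.74 269.06]
-y end R [299.82 269.17]
+y L [262.52 177.3 ]
+yR [301.54 177.42]
pin [304.03 252.95]
185 263 301
200 264 300
220 264 300
235 264 300
245 264 300
```

```bash
python3 -c "
from rig import manip;print(manip.sign_off())"
```

```text
the job is handed in; nothing more can be done
None
```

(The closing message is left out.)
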